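# Quarter-turn the block for its end pass

## Robot

A 7-joint arm with a two-finger parallel gripper is mounted at the origin on a cart in front of the work surface, level with it; the furniture and walls round the work are solid. World frame = base frame: x ahead of the robot, y to its left, z up, the work surface at z = 0. Lengths are in m, angles in degrees, forces in N, time in s.
With the tool pointing down it reaches from about 0.425 to 0.875 m from the base axis. Payload 9.9 kg.
Tool frame: the origin (TCP) lies midway between the tips of the shut fingers; the grasp point (between the pads) lies 19 mm behind it; z points along the fingers, y is the line along which they close (so a half turn about z gives the same grasp; the last joint's range is limited). The gripper opens to 85 mm and grips with 20 to 120 N. Pads are 22 mm wide; open, the fingers measure 114 mm over their backs; the gripper's body (76 mm by 85 mm) begins 54 mm behind the grasp point. The pads swing forward as they close: fully open they stand 13 mm farther back than shut.
Start: joints at [-78.14, 32.985, 1.427, 82.34, -0.859, 64.687, -3.237], TCP at [0.194, 0.647, 0.231] pointing down, gripper open.
Joint ranges: [-157.87, 157.87], [-19.46, 123.44], [-87.15, 90], [11.01, 140.99], [-62.26, 242.26], [9.8, 113.94], [-161.44, 161.44]. Speed limits (degrees/s): [127.2, 127.2, 172.46, 172.46, 180, 180, 180].

## Interface

Orientations are given as [roll, pitch, yaw] about the fixed x, y, z axes, in that order (R = Rz(yaw) Ry(pitch) Rx(roll)).
In Python, from rig import ctrl, eyes gives the robot as it stands.
- The arm moves only by the tool drive_tool, never from a script. Its argument "increments" is a list of rows, each a list of 7 numbers: the turn, a rotation vector about the tool's x, y, z as a fraction of full scale, then the shift along the tool's x, y, z as a fraction of full scale, then the closure, from 0 (fully open) to 1 (shut). In form: [[rx, ry, rz, x, y, z, fingers], ...]. A call has 1 to 20 rows; each row is the pose to reach, as a shift and turn from the pose commanded when the call began, along the tool's axes at that moment; what a row does not reach only later rows make up. Full scale, the value 1, is 0.25 m for a shift and 45 degrees for a turn. A row lasts 1/12 s, in which the tool goes at most 41.7 mm and 7.16 degrees, less where a joint would pass 70% of its speed; a pose out of reach is approached as far as the arm can. A call with a number of a shift or a turn outside -1 to 1 is refused whole. A call with a gripper value outside its range is refused whole. The fingers move at their own pace and stop on an object; "newtons" is the grip in N (left out, the last holds). Time passes only in rows, so rows that repeat a pose let the fingers close. It gives the time, the measured TCP pose, the force, the opening and the grip force at its end, in the units of the state.
- ctrl.observe(): the state, without advancing time (a new reading comes with each control period).
- eyes.get_image(name): name is "side" or "top"; returns a dict with "frame" (384x512x3 uint8, red, green, blue), "K" (3x3 intrinsics, pixels), "D" ([k1, k2, p1, p2, k3] as OpenCV has them; the pictures are not rectified), "R" (3x3) and "t" (3): a world point X has camera coordinates R X + t. Camera axes: x right, y down, z forward; pixel columns grow to the right and rows downward; lengths in m; the calibration is good to about 2 mm. A picture is of the moment at which its call begins. There is no depth.
- ctrl.job_done(): hands the job in; it is judged then, once.
The state is a dict: "t": time; "qpos": joint angles; "joint_vel": joint speeds; "joint_torque": joint torques, N m; "position": TCP position; "tcp_rot": TCP orientation; "wrist_force": force on the tool from outside, world axes, zero at the start; "torque": the same for the moment, N m; "width": finger opening in m; "finger_force": force on a finger pad.
Only numpy, scipy, OpenCV 4.12 (cv2) and the standard library are available. Lean on these libraries where they do the work, as an engineer would, in place of code of your own. Each camera call takes 0.05 s, during which the arm holds its last target. There are 200 camera calls.

## Task

The long side of the red-ended block on the sanding jig has had its pass. Give the block a quarter turn so that its red-painted end now sits squarely against the dark abrasive pad, the whole end on the pad, with the block lying flat on the jig plate, and let go of it. Leave the plain block and the pliers where they lie.

Things in the scene. Friction and masses are not known exactly. Their poses are not given: they have to be found in the camera images.
- block: the workpiece: loose grey-brown timber block 45 x 160 x 30 mm (x, y, z), about 0.1 kg, one end painted red; it starts flat on the jig plate, a long side facing the pad, 45 to 65 mm off it (its middle). Origin: centre of its underside; y runs along its length to the red end, z up
- red_end (a point): the centre of the block's red end face (80 mm from the block's origin along its +y, 15 mm above its underside)
- pad (a point): centre of the front face of the jig's dark brown abrasive pad (100 wide, 34 mm tall), 27 mm above the bench; x points level into the pad, away from the robot, y along it. The pad is on an upright aluminium angle, 220 mm wide, top 52 mm above the bench. The jig is fixed: ply plate 200 x 240 mm, top 12 mm above the bench, reaching 172 mm in front of the pad face and 120 mm to either side
- plain_block: a bystander: a block of the same wood and size without red paint, loose on the bench beside the jig; origin: centre of its underside, its length along its y axis
- pliers: a bystander: red-handled pliers, 49 x 162 x 13 mm, lying loose on the bench beside the jig; origin: centre of the underside

How it is judged:
By the outcome, as a careful person would: the job done as asked, in the order asked, and still so for the second after the job is handed in, with the robot touching nothing.
It also fails if it takes over 38 s, if anything falls off the work surface, if the arm or the gripper's body presses on something with over 40 N, if the wrist force passes 120 N, or if a joint passes its speed limit or range.

## Working session

There is one attempt and no reset: what is moved stays moved. The work goes in short steps, Python scripts to look and compute and a tool call to move; the robot and the scene stay as the last step left them, time stands still between calls to the robot, and variables do not carry over. Pictures are saved under pics/ and viewed, at most 10 in all, crops included, and the job is handed in when it is done.

Besides the shell and the picture viewer there is one more tool, called as name([rows], argument=value, ...), one row to a line, values as JSON. drive_tool: Moves the arm, as the interface text tells. Shift numbers are shares of 0.25 m and turn numbers shares of 45 degrees, none past 1 either way. Its arguments: {"type":"object","properties":{"increments":{"type":"array"},"newtons":{"type":"number"}},"required":["increments"]}

```bash
mkdir -p pics
cat > h.py <<'E'
import numpy as np, cv2
from rig import ctrl, eyes
def shot(n,f):
    d=eyes.get_image(n); cv2.imwrite('pics/'+f,cv2.cvtColor(d['frame'],cv2.COLOR_RGB2BGR)); return d
def ray(d,px,z):
    p=cv2.undistortPoints(np.array(px,float).reshape(-1,1,2),d['K'],np.array(d['D'],float)).reshape(-1,2)
    R,t=np.array(d['R']),np.array(d['t']).ravel()
    c=-R.T@t; v=np.c_[p,np.ones(len(p))]@R
    return c+v*((z-c[2])/v[:,2])[:,None]
E
python3 - <<'E'
from h import *
s=ctrl.observe();print(s['t'],s['position'],s['tcp_rot'],s['width'],s['wrist_force'])
a=shot('top','t0.png');b=shot('side','s0.png')
for d in(a,b):print(-np.array(d['R']).T@np.array(d['t']).ravel())
E
```

```text
0.0 [0.19339236 0.6462378  0.23044597] [-1.79906367e+02  3.57485544e-03  1.63341525e+02] 0.08553385825358804 [-0.36169213  0.64099293  0.35467361]
[ 0.53856561 -0.16273504  0.99526267]
[ 0.41707439 -1.00216568  0.71468307]
```

View pics/t0.png

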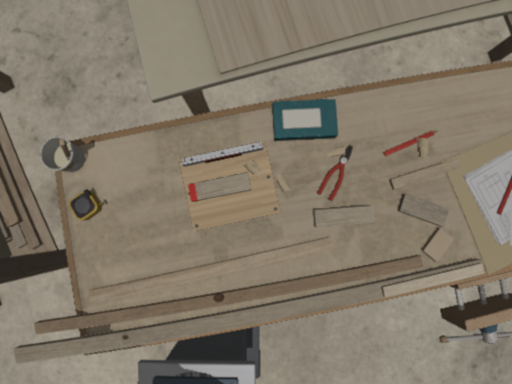

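View pics/s0.png

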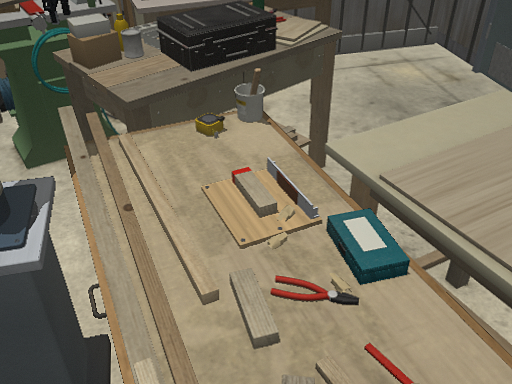

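The top view shows the jig near (230,190), the block from its red end (193,192) to (250,184), and the pad near (222,154). The pliers are at (337,173) and the plain block at (344,216). I'll zoom in and measure.

Run:
```python
from h import *
a=eyes.get_image('top');b=eyes.get_image('side')
fa,fb=a['frame'],b['frame']
ca=cv2.resize(fa[130:240,165:300],None,fx=5,fy=5,interpolation=cv2.INTER_CUBIC)[:, :, ::-1]
cb=cv2.resize(fb[145:255,195:335],None,fx=5,fy=5,interpolation=cv2.INTER_CUBIC)[:, :, ::-1]
cv2.imwrite('pics/ct.png',ca);cv2.imwrite('pics/cs.png',cb)
```

```text
(no output)
```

View pics/ct.png

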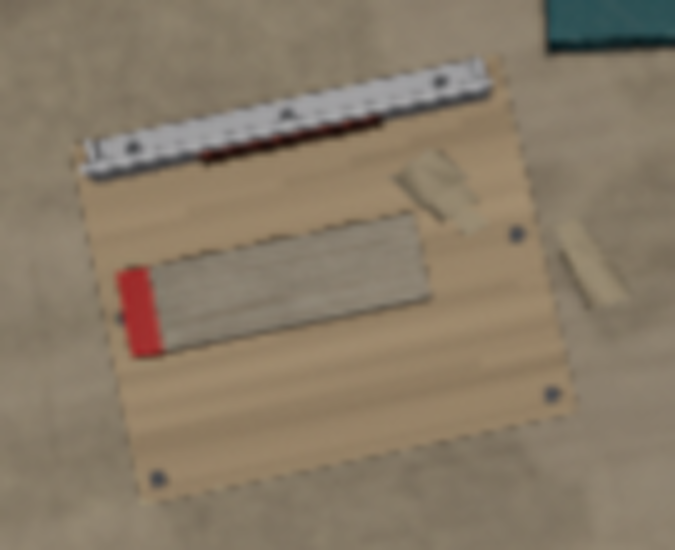

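View pics/cs.png

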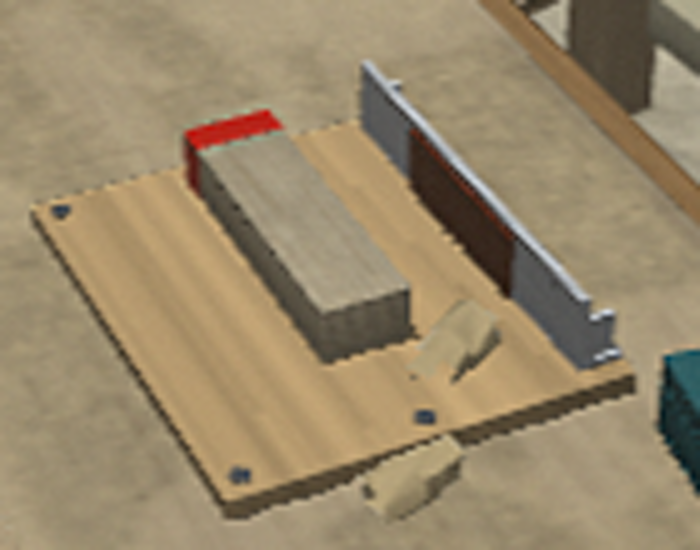

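The crops show the red end at top-crop (118-160, 268-357) and the block's far end at (412-430, 212-296). The dark pad spans (203,158) to (382,120). A small offcut lies at (435,190) near the pad's right end. Next I'll cast rays.

```bash
cat >> h.py <<'E'
def un(p,ox,oy,s=5): return [((u+.5)/s-.5+ox,(v+.5)/s-.5+oy) for u,v in p]
E
python3 - <<'E'
from h import *
np.set_printoptions(precision=4,suppress=True)
a=eyes.get_image('top');b=eyes.get_image('side')
T=lambda p,z:ray(a,un(p,165,130),z)[:,:2]
S=lambda p,z:ray(b,un(p,195,145),z)[:,:2]
B=T([(118,270),(412,212),(430,296),(133,356)],.042);print('block top',B,B.mean(0))
ang=lambda v:np.degrees(np.arctan2(v[1],v[0]))
print('block dir',ang(B[0]-B[1]),ang(B[3]-B[2]))
B2=S([(186,132),(268,112),(410,290),(322,312)],.042);print('side block',B2,B2.mean(0))
print('dir',ang(B2[1]-B2[2]),ang(B2[0]-B2[3]))
P=T([(80,147),(505,58),(575,410),(140,502)],.012);print('plate',P,P.mean(0),ang(P[0]-P[1]),ang(P[3]-P[2]),ang(P[0]-P[3]),ang(P[1]-P[2]))
Q=T([(203,155),(382,118)],.044);print('pad top T',Q,Q.mean(0),ang(Q[0]-Q[1]))
Q=S([(411,127),(516,240)],.044);print('pad top S',Q,Q.mean(0),ang(Q[0]-Q[1]))
Q=S([(411,185),(510,296)],.010);print('pad bot S',Q,Q.mean(0))
print('angle top',T([(85,170),(490,90)],.052),S([(363,62),(590,300)],.052))
print('scrap',T([(395,175),(430,150),(480,220),(440,222)],.02))
E
```

```text
block top [[ 0.631   0.0126]
 [ 0.6609 -0.142 ]
 [ 0.6167 -0.1513]
 [ 0.5858  0.0041]] [ 0.6236 -0.0692]
block dir 100.94266761521544 101.23255966206196
side block [[ 0.5866  0.0055]
 [ 0.6293  0.0132]
 [ 0.6592 -0.1445]
 [ 0.6174 -0.1507]] [ 0.6231 -0.0692]
dir 100.7338870878031 101.14786963407168
plate [[ 0.7015  0.0399]
 [ 0.7492 -0.1923]
 [ 0.5575 -0.2285]
 [ 0.5089  0.005 ]] [ 0.6293 -0.094 ] 101.61602148807543 101.77223039695403 10.270923013188789 10.702277775926374
pad top T [[ 0.6915 -0.0321]
 [ 0.7106 -0.1264]] [ 0.701  -0.0792] 101.46503670403544
pad top S [[ 0.6934 -0.02  ]
 [ 0.7153 -0.1222]] [ 0.7044 -0.0711] 102.09317462387075
pad bot S [[ 0.6938 -0.0206]
 [ 0.7147 -0.1194]] [ 0.7042 -0.07  ]
angle top [[ 0.6827  0.0288]
 [ 0.7237 -0.1831]] [[ 0.6823  0.0313]
 [ 0.7299 -0.1832]]
scrap [[ 0.6838 -0.1325]
 [ 0.6973 -0.1513]
 [ 0.6593 -0.178 ]
 [ 0.6583 -0.1566]]
```

drive_tool([
  [0, 0, 1, -1, -0.91, 0, 0],
  [0, 0, 1, -1, -0.91, 0, 0],
  [0, 0, 1, -1, -0.91, 0, 0],
  [0, 0, 1, -1, -0.91, 0, 0],
  [0, 0, 1, -1, -0.91, 0, 0],
  [0, 0, 1, -1, -0.91, 0, 0],
  [0, 0, 1, -1, -0.91, 0, 0],
  [0, 0, 1, -1, -0.91, 0, 0],
  [0, 0, 1, -1, -0.91, 0, 0],
  [0, 0, 1, -1, -0.91, 0, 0],
  [0, 0, 1, -1, -0.91, 0, 0],
  [0, 0, 1, -1, -0.91, 0, 0],
])

```text
t: 1.3
position: [0.3671, 0.3582, 0.2313]
tcp_rot: [-180.0, -0.0, 118.4]
wrist_force: [-0.8, 1.0, 0.4]
width: 0.0852
finger_force: 0.0
```

```bash
cat > go.py <<'E'
import sys
from h import *
from scipy.spatial.transform import Rotation as Ro
# go.py x y z yaw : shift/turn fractions from the present pose, tool straight down
x,y,z,yaw=map(float,sys.argv[1:5]); s=ctrl.observe()
R=Ro.from_euler('xyz',s['tcp_rot'],degrees=True); G=Ro.from_euler('xyz',[180,0,yaw],degrees=True)
print(round(s['t'],2),s['position'].round(4),s['tcp_rot'].round(2),'w',round(s['width'],4),'F',s['wrist_force'].round(1))
print('turn',(np.degrees((R.inv()*G).as_rotvec())/45).round(3),'shift',(R.inv().apply(np.array([x,y,z])-s['position'])/.25).round(3))
E
python3 go.py .6233 -.0692 .2 101
```

```text
1.3 [0.3671 0.3582 0.2313] [-1.8000e+02 -4.0000e-02  1.1843e+02] w 0.0852 F [-0.8  1.   0.4]
turn [-0.    -0.001  0.387] shift [-1.991  0.087  0.124]
```

drive_tool([
  [0, 0, 0, -1, 0, 0, 0],
  [0, 0, 0, -1, 0, 0, 0],
  [0, 0, 0, -1, 0, 0, 0],
  [0, 0, 0, -1, 0, 0, 0],
  [0, 0, 0, -1, 0, 0, 0],
  [0, 0, 0, -1, 0, 0, 0],
  [0, 0, 0, -1, 0, 0, 0],
  [0, 0, 0, -1, 0, 0, 0],
])

```text
t: 1.97
position: [0.4874, 0.1358, 0.2312]
tcp_rot: [-180.0, 0.0, 118.2]
wrist_force: [-0.1, 1.2, -0.6]
width: 0.0855
finger_force: 0.0
```

drive_tool([
  [0, 0, 0.387, -0.99, 0.087, 0.124, 0],
  [0, 0, 0.387, -0.99, 0.087, 0.124, 0],
  [0, 0, 0.387, -0.99, 0.087, 0.124, 0],
  [0, 0, 0.387, -0.99, 0.087, 0.124, 0],
  [0, 0, 0.387, -0.99, 0.087, 0.124, 0],
  [0, 0, 0.387, -0.99, 0.087, 0.124, 0],
  [0, 0, 0.387, -0.99, 0.087, 0.124, 0],
  [0, 0, 0.387, -0.99, 0.087, 0.124, 0],
  [0, 0, 0.387, -0.99, 0.087, 0.124, 0],
  [0, 0, 0.387, -0.99, 0.087, 0.124, 0],
])

```text
t: 2.8
position: [0.623, -0.0672, 0.2001]
tcp_rot: [-180.0, -0.1, 101.1]
wrist_force: [0.1, -0.5, -0.1]
width: 0.0853
finger_force: 0.0
```

```bash
python3 go.py .6233 -.0692 .016 101
```

```text
2.8 [ 0.623  -0.0672  0.2001] [-1.7998e+02 -9.0000e-02  1.0114e+02] w 0.0853 F [ 0.1 -0.5 -0.1]
turn [-0.    -0.002  0.003] shift [-0.009  0.     0.736]
```

drive_tool([
  [0, 0, 0, -0.01, 0, 0.12, 0],
  [0, 0, 0, -0.01, 0, 0.24, 0],
  [0, 0, 0, -0.01, 0, 0.36, 0],
  [0, 0, 0, -0.01, 0, 0.48, 0],
  [0, 0, 0, -0.01, 0, 0.56, 0],
  [0, 0, 0, -0.01, 0, 0.62, 0],
  [0, 0, 0, -0.01, 0, 0.67, 0],
  [0, 0, 0, -0.01, 0, 0.7, 0],
  [0, 0, 0, -0.01, 0, 0.725, 0],
  [0, 0, 0, -0.01, 0, 0.735, 0],
  [0, 0, 0, -0.01, 0, 0.735, 0],
])

```text
t: 3.72
position: [0.6237, -0.0727, 0.0167]
tcp_rot: [180.0, -0.0, 100.9]
wrist_force: [0.1, -0.5, 1.4]
width: 0.0851
finger_force: 0.0
```

drive_tool([
  [0, 0, 0, 0, 0, 0, 0.3],
  [0, 0, 0, 0, 0, 0, 0.4],
  [0, 0, 0, 0, 0, 0, 0.6],
  [0, 0, 0, 0, 0, 0, 0.8],
  [0, 0, 0, 0, 0, 0, 1],
  [0, 0, 0, 0, 0, 0, 1],
  [0, 0, 0, 0, 0, 0, 1],
  [0, 0, 0, 0, 0, 0, 1],
  [0, 0, 0, 0, 0, 0, 1],
  [0, 0, 0, 0, 0, 0, 1],
  [0, 0, 0, 0, 0, 0, 1],
  [0, 0, 0, 0, 0, 0, 1],
], newtons=40)

```text
t: 4.72
position: [0.624, -0.0731, 0.0173]
tcp_rot: [179.9, 0.0, 100.9]
wrist_force: [0.5, 0.4, 6.5]
width: 0.0444
finger_force: 41.5
```

drive_tool([
  [0, 0, 0, 0, 0, -0.05, 1],
  [0, 0, 0, 0, 0, -0.12, 1],
  [0, 0, 0, 0, 0, -0.2, 1],
  [0, 0, 0, 0, 0, -0.28, 1],
  [0, 0, 0, 0, 0, -0.32, 1],
  [0, 0, 0, 0, 0, -0.32, 1],
])

```text
t: 5.22
position: [0.625, -0.0733, 0.0994]
tcp_rot: [179.8, 0.1, 100.9]
wrist_force: [-0.5, 0.2, -1.3]
width: 0.0442
finger_force: 41.1
```

```bash
python3 go.py .606 -.0966 .095 11.4
```

```text
5.22 [ 0.625  -0.0733  0.0994] [1.7976e+02 6.0000e-02 1.0092e+02] w 0.0442 F [-0.5  0.2 -1.3]
turn [ 0.005 -0.003  1.989] shift [-0.077 -0.092  0.017]
```

drive_tool([
  [0, 0, 0.15, -0.077, -0.092, 0, 1],
  [0, 0, 0.3, -0.077, -0.092, 0, 1],
  [0, 0, 0.45, -0.077, -0.092, 0, 1],
  [0, 0, 0.6, -0.077, -0.092, 0, 1],
  [0, 0, 0.75, -0.077, -0.092, 0, 1],
  [0, 0, 0.85, -0.077, -0.092, 0, 1],
  [0, 0, 0.95, -0.077, -0.092, 0, 1],
  [0, 0, 1, -0.077, -0.092, 0, 1],
  [0, 0, 1, -0.077, -0.092, 0, 1],
])

```text
t: 5.97
position: [0.604, -0.0959, 0.0954]
tcp_rot: [-179.9, 0.1, 55.8]
wrist_force: [-0.0, -0.2, -0.3]
width: 0.0442
finger_force: 41.2
```

drive_tool([
  [0, 0, 0.15, 0, 0, 0, 1],
  [0, 0, 0.3, 0, 0, 0, 1],
  [0, 0, 0.45, 0, 0, 0, 1],
  [0, 0, 0.6, 0, 0, 0, 1],
  [0, 0, 0.75, 0, 0, 0, 1],
  [0, 0, 0.85, 0, 0, 0, 1],
  [0, 0, 0.93, 0, 0, 0, 1],
  [0, 0, 0.989, 0, 0, 0, 1],
  [0, 0, 0.989, 0, 0, 0, 1],
  [0, 0, 0.989, 0, 0, 0, 1],
])

```text
t: 6.8
position: [0.6043, -0.0961, 0.0959]
tcp_rot: [-180.0, 0.1, 11.6]
wrist_force: [0.5, -0.5, -0.4]
width: 0.0443
finger_force: 41.2
```

```bash
python3 go.py .606 -.0966 .02 11.4
python3 - <<'E'
from h import *
a=eyes.get_image('top');b=eyes.get_image('side')
cv2.imwrite('pics/ab.png',np.hstack([cv2.resize(a['frame'][130:240,165:265],None,fx=4,fy=4,interpolation=2),cv2.resize(b['frame'][125:235,240:340],None,fx=4,fy=4,interpolation=2)])[:,:,::-1])
E
```

```text
6.8 [ 0.6043 -0.0961  0.0959] [-1.800e+02  6.000e-02  1.157e+01] w 0.0443 F [ 0.5 -0.5 -0.4]
turn [-0.     0.001  0.004] shift [0.007 0.003 0.304]
```

View pics/ab.png

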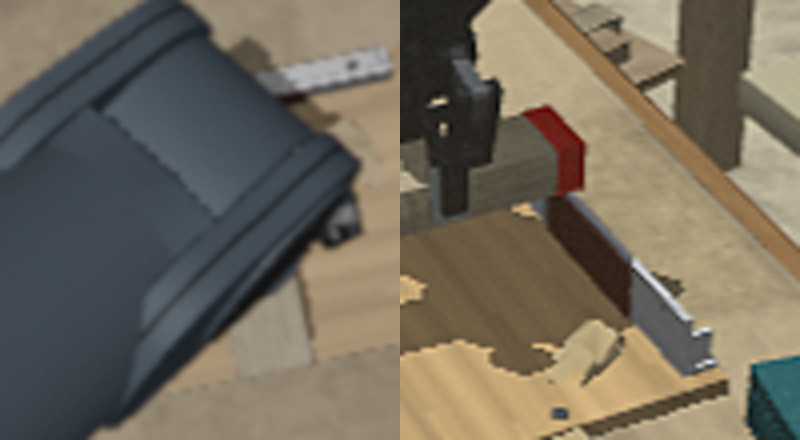

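The right half shows the block held level, red end at crop (527-585, 105-195), pointing at the pad and above it. The offcut is clear of it. I'll measure the red end's standoff.

Run:
```python
from h import *
b=eyes.get_image('side')
n=np.array([np.cos(np.radians(11.5)),np.sin(np.radians(11.5))]);m=np.array([-n[1],n[0]]);pad=np.array([.703,-.077]);tcp=ctrl.observe()['position'][:2]
for p,z in(((549,105),.121),((584,147),.121),((582,190),.091)):
    q=ray(b,un([(p[0]-400,p[1])],240,125,4),z)[0,:2];print(q,'along n from pad',(q-pad)@n,'lat',(q-pad)@m,'from tcp',(q-tcp)@n,(q-tcp)@m)
print('tcp',(tcp-pad)@n,(tcp-pad)@m)
```

```text
[ 0.68260815 -0.05611818] along n from pad -0.015819309578330578 lat 0.024528091097420813 from tcp 0.08453191973826758 0.023765655092249628
[ 0.68965377 -0.10402661] along n from pad -0.018466544921237147 lat -0.023823235719963472 from tcp 0.08188468439536102 -0.024585671725134657
[ 0.68992841 -0.10175802] along n from pad -0.017745125580883633 lat -0.0216549393340358 from tcp 0.08260610373571453 -0.022417375339206985
tcp -0.10035122931659816 0.0007624360051711812
```

drive_tool([
  [0, 0, 0, 0, 0, 0.08, 1],
  [0, 0, 0, 0, 0, 0.16, 1],
  [0, 0, 0, 0, 0, 0.22, 1],
  [0, 0, 0, 0, 0, 0.26, 1],
  [0, 0, 0, 0, 0, 0.285, 1],
  [0, 0, 0, 0, 0, 0.3, 1],
  [0, 0, 0, 0, 0, 0.31, 1],
  [0, 0, 0, 0, 0, 0.314, 1],
  [0, 0, 0, 0, 0, 0.314, 1],
])

```text
t: 7.7
position: [0.6049, -0.0964, 0.0184]
tcp_rot: [180.0, -0.0, 11.4]
wrist_force: [0.6, 0.2, -0.4]
width: 0.0444
finger_force: 41.2
```

drive_tool([
  [0, 0, 0, 0.01, 0, 0, 1],
  [0, 0, 0, 0.02, 0, 0, 1],
  [0, 0, 0, 0.03, 0, 0, 1],
  [0, 0, 0, 0.04, 0, 0, 1],
  [0, 0, 0, 0.045, 0, 0, 1],
  [0, 0, 0, 0.05, 0, 0, 1],
  [0, 0, 0, 0.052, 0, 0, 1],
  [0, 0, 0, 0.052, 0, 0, 1],
])

```text
t: 8.37
position: [0.6175, -0.0937, 0.018]
tcp_rot: [180.0, 0.0, 11.4]
wrist_force: [0.4, -0.3, -0.5]
width: 0.044
finger_force: 41.2
```

drive_tool([
  [0, 0, 0, 0, 0, 0.003, 1],
  [0, 0, 0, 0.004, 0, 0.003, 1],
  [0, 0, 0, 0.008, 0, 0.003, 1],
  [0, 0, 0, 0.01, 0, 0.003, 1],
  [0, 0, 0, 0.01, 0, 0.003, 1],
])

```text
t: 8.78
position: [0.6178, -0.0937, 0.0173]
tcp_rot: [-180.0, 0.2, 11.4]
wrist_force: [-7.9, 0.0, 6.0]
width: 0.0445
finger_force: 42.0
```

drive_tool([
  [0, 0, 0, 0.003, 0, 0, 1],
  [0, 0, 0, 0.006, 0, 0, 1],
  [0, 0, 0, 0.006, 0, 0, 1],
])

```text
t: 9.03
position: [0.6178, -0.0937, 0.0173]
tcp_rot: [-179.9, 0.3, 11.3]
wrist_force: [-14.2, -0.9, 9.7]
width: 0.0444
finger_force: 42.5
```

drive_tool([
  [0, 0, 0, 0, 0, 0, 1],
  [0, 0, 0, 0, 0, 0, 1],
  [0, 0, 0, 0, 0, 0, 0],
  [0, 0, 0, 0, 0, 0, 0],
  [0, 0, 0, 0, 0, 0, 0],
  [0, 0, 0, 0, 0, 0, 0],
  [0, 0, 0, 0, 0, 0, 0],
  [0, 0, 0, 0, 0, 0, 0],
], newtons=20)

```text
t: 9.7
position: [0.6215, -0.0928, 0.0173]
tcp_rot: [180.0, -0.0, 11.4]
wrist_force: [-0.2, 0.5, 0.2]
width: 0.0855
finger_force: 0.0
```

drive_tool([
  [0, 0, 0, 0, 0, -0.05, 0],
  [0, 0, 0, 0, 0, -0.15, 0],
  [0, 0, 0, 0, 0, -0.3, 0],
  [0, 0, 0, 0, 0, -0.45, 0],
  [0, 0, 0, -0.2, 0, -0.5, 0],
  [0, 0, 0, -0.4, 0, -0.5, 0],
  [0, 0, 0, -0.5, 0, -0.5, 0],
  [0, 0, 0, -0.6, 0, -0.5, 0],
  [0, 0, 0, -0.6, 0, -0.5, 0],
])

```text
t: 10.45
position: [0.4685, -0.1238, 0.1435]
tcp_rot: [-179.9, 0.1, 11.1]
wrist_force: [-0.1, -0.9, -0.4]
width: 0.0851
finger_force: 0.0
```

Run:
```python
from h import *
a=eyes.get_image('top');b=eyes.get_image('side')
cv2.imwrite('pics/ac.png',np.hstack([cv2.resize(a['frame'][130:240,180:260],None,fx=5,fy=5,interpolation=2),cv2.resize(b['frame'][145:255,225:305],None,fx=5,fy=5,interpolation=2)])[:,:,::-1])
```

```text
(no output)
```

View pics/ac.png

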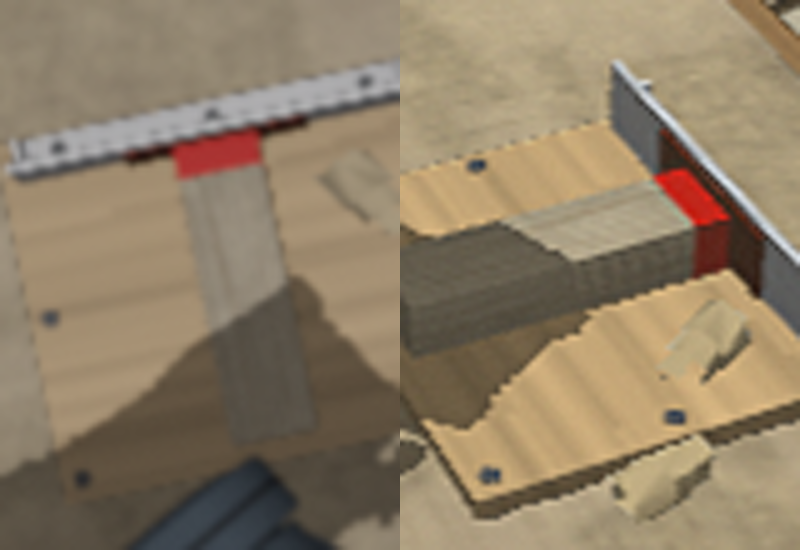

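The end is on the pad: in the left half, red at (174-262, 135-178) is centred between pad edges 125 and 308. I'll check squareness and any gap numerically.

```bash
python3 - <<'E'
from h import *
np.set_printoptions(precision=4,suppress=True)
a=eyes.get_image('top');b=eyes.get_image('side')
T=lambda p,z:ray(a,un(p,180,130),z)[:,:2]
S=lambda p,z:ray(b,un([(u-400,v) for u,v in p],225,145),z)[:,:2]
ang=lambda v:np.degrees(np.arctan2(v[1],v[0]))
L=T([(178,178),(235,440)],.042);R=T([(264,163),(315,428)],.042);print('sides',ang(L[0]-L[1]),ang(R[0]-R[1]))
print('angle front top',ang(np.subtract(*T([(20,176),(400,93)],.052)))-90)
q=S([(655,175),(700,170),(729,220)],.042);print(q,'end dir',ang(q[1]-q[2])-90)
p=S([(660,130),(764,243)],.044);n=np.array([.98,.198]);print('pad',p,'dist of end corners to pad',(q-p.mean(0))@n)
f=ctrl.observe();print(f['t'],f['position'])
E
python3 go.py .529 -.112 .14 11.4
```

```text
sides 12.46198128571649 10.8579375441017
angle front top 12.111328567410382
[[ 0.6806 -0.0564]
 [ 0.7025 -0.0575]
 [ 0.7043 -0.1003]] end dir 2.366716136006332
pad [[ 0.6923 -0.0224]
 [ 0.7138 -0.1242]] dist of end corners to pad [-0.0186  0.0026 -0.0041]
10.65 [ 0.4756 -0.1224  0.1429]
10.65 [ 0.4756 -0.1224  0.1429] [ 1.7998e+02 -9.0000e-02  1.1470e+01] w 0.0853 F [ 0.7 -0.2  0.7]
turn [ 0.001 -0.002  0.002] shift [0.218 0.002 0.012]
```

The angles are only good to about 1°, so I'll seat the end squarely with a gentle central push from behind, fingers shut.

drive_tool([
  [0, 0, 0, 0, 0, 0, 1],
  [0, 0, 0, 0, 0, 0, 1],
  [0, 0, 0, 0, 0, 0.1, 1],
  [0, 0, 0, 0, 0, 0.2, 1],
  [0, 0, 0, 0, 0, 0.3, 1],
  [0, 0, 0, 0, 0, 0.4, 1],
  [0, 0, 0, 0, 0, 0.44, 1],
  [0, 0, 0, 0, 0, 0.465, 1],
  [0, 0, 0, 0, 0, 0.465, 1],
  [0, 0, 0, 0, 0, 0.465, 1],
])

```text
t: 11.48
position: [0.4747, -0.1229, 0.0266]
tcp_rot: [180.0, -0.0, 11.4]
wrist_force: [0.0, -0.1, 0.6]
width: -0.0001
finger_force: 0.0
```

drive_tool([
  [0, 0, 0, 0.05, 0, 0, 1],
  [0, 0, 0, 0.1, 0, 0, 1],
  [0, 0, 0, 0.14, 0, 0, 1],
  [0, 0, 0, 0.17, 0, 0, 1],
  [0, 0, 0, 0.19, 0, 0, 1],
  [0, 0, 0, 0.2, 0, 0, 1],
  [0, 0, 0, 0.2, 0, 0, 1],
])

```text
t: 12.07
position: [0.5236, -0.1126, 0.0262]
tcp_rot: [180.0, -0.0, 11.4]
wrist_force: [0.3, 1.3, -0.9]
width: 0.0003
finger_force: 0.0
```

drive_tool([
  [0, 0, 0, 0, 0, 0.024, 1],
  [0, 0, 0, 0.008, 0, 0.024, 1],
  [0, 0, 0, 0.016, 0, 0.024, 1],
  [0, 0, 0, 0.024, 0, 0.024, 1],
  [0, 0, 0, 0.032, 0, 0.024, 1],
  [0, 0, 0, 0.036, 0, 0.024, 1],
  [0, 0, 0, 0.036, 0, 0.024, 1],
])

```text
t: 12.65
position: [0.5324, -0.1108, 0.0201]
tcp_rot: [180.0, -0.0, 11.4]
wrist_force: [0.2, 0.1, 0.2]
width: 0.0002
finger_force: 0.0
```

drive_tool([
  [0, 0, 0, 0.004, 0, 0, 1],
  [0, 0, 0, 0.008, 0, 0, 1],
  [0, 0, 0, 0.008, 0, 0, 1],
])

```text
t: 12.9
position: [0.5329, -0.1107, 0.02]
tcp_rot: [-180.0, 0.1, 11.4]
wrist_force: [-4.4, -0.4, 3.3]
width: -0.0
finger_force: 2.5
```

drive_tool([
  [0, 0, 0, 0.004, 0, 0, 1],
  [0, 0, 0, 0.008, 0, 0, 1],
  [0, 0, 0, 0.01, 0, 0, 1],
  [0, 0, 0, 0.01, 0, 0, 1],
])

```text
t: 13.23
position: [0.5329, -0.1107, 0.0199]
tcp_rot: [-179.9, 0.3, 11.3]
wrist_force: [-13.3, -1.7, 9.7]
width: 0.0003
finger_force: 6.7
```

drive_tool([
  [0, 0, 0, -0.01, 0, 0, 1],
  [0, 0, 0, -0.03, 0, 0, 1],
  [0, 0, 0, -0.08, 0, 0, 1],
  [0, 0, 0, -0.18, 0, 0, 1],
  [0, 0, 0, -0.25, 0, -0.1, 1],
  [0, 0, 0, -0.25, 0, -0.25, 1],
  [0, 0, 0, -0.25, 0, -0.4, 1],
  [0, 0, 0, -0.25, 0.3, -0.6, 1],
  [0, 0, 0, -0.25, 0.6, -0.8, 1],
  [0, 0, 0, -0.25, 0.8, -0.8, 1],
  [0, 0, 0, -0.25, 0.8, -0.8, 1],
])

```text
t: 14.15
position: [0.5051, -0.2669, 0.1997]
tcp_rot: [180.0, -0.1, 11.5]
wrist_force: [0.8, -0.3, -1.1]
width: -0.0001
finger_force: 0.0
```

Run:
```python
from h import *
a=eyes.get_image('top');b=eyes.get_image('side')
cv2.imwrite('pics/ad.png',np.hstack([cv2.resize(a['frame'][130:240,180:260],None,fx=5,fy=5,interpolation=2),cv2.resize(b['frame'][145:255,225:305],None,fx=5,fy=5,interpolation=2)])[:,:,::-1])
print(ctrl.observe()['position'])
```

```text
[ 0.50501978 -0.2735891   0.20149985]
```

View pics/ad.png

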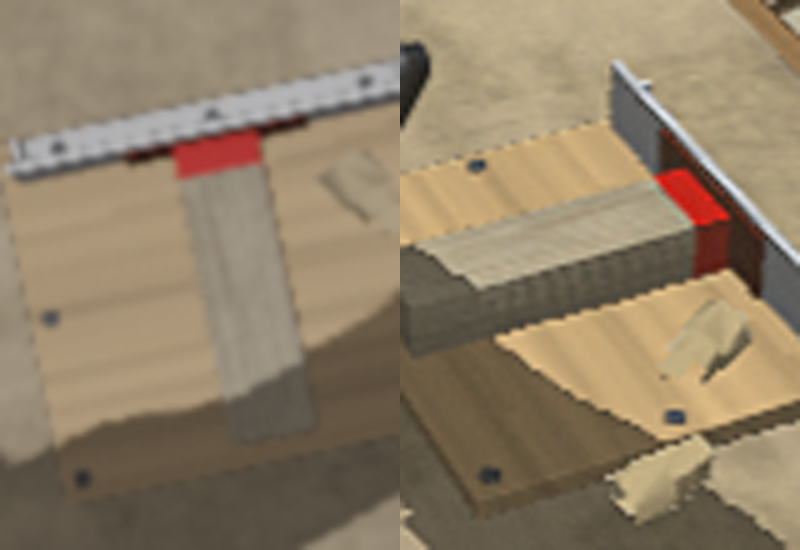

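The block didn't move when pushed, so it was already seated. It lies flat and square, its red end at (175-262, 135-178) within the pad edges 125 to 308, with the arm clear.

```bash
python3 -c "
from rig import ctrl
print(ctrl.job_done())"
```

```text
the job is handed in; nothing more can be done
None
```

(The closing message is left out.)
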